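Set the polariser ring of a sample viewer and switch its lamp on

TASK

On the round sample viewer, push the upright tab of the ring's lever sideways with a fingertip, around its arc, until the pointer points squarely at the slim tall pin on the scale (not at the flat disc). Then press the round button of the lamp switch box all the way down with a fingertip, let it come up again and leave the pointer at the pin. Only push and press: do not pinch the tab or lift anything, and leave the dish on the viewer and everything else standing about where it is.

Things in the scene. Friction and masses are not known exactly. Their poses are not given: they have to be found in the camera images.
- ring_axis (a point): point on the upright axis of the viewer's rotating ring, on top of the viewer's foot, 14 mm above the bench. The viewer is fixed to the bench: a white round foot of radius 122 mm and height 14 mm, and on it the flat aluminium ring (radius 50 mm, black knurled rim, top 33 mm above the bench) round a small glass stage (radius 34 mm, top 36 mm above the bench)
- ring (a joint): angle of the ring (rad), counter-clockwise seen from above is positive, stops at -1.3 and 1.3; at 0 the lever points along the viewer's front, roughly toward the robot. It turns with a light friction (about 1.5 N at the tab) and stays where it is left
- tab (a point): centre of the upright black tab on the lever, 70 mm out from the ring's axis and 46 mm above the bench; the tab is 16 mm thick along the arc, 20 mm along the lever, and stands from 24 to 68 mm above the bench. Its x axis points inward to the ring's axis. Beneath it runs the lever, 10 mm wide, 18 to 25 mm above the bench
- pointer_tip (a point): tip of the dark steel pointer that runs straight outward from the tab, 104 mm from the ring's axis, 20 mm above the bench; turns with the ring. Its x axis points inward to the ring's axis
- pin_top (a point): centre of the top of the slim tall dark steel pin on the scale band (the mark to set): diameter 8 mm, 26 mm tall, top 42 mm above the bench, 112 mm from the ring's axis, fixed. At the start it stands 0.2 to 1.1 rad away from the pointer, on its left or its right
- disc_top (a point): centre of the top of the flat dark steel disc on the scale band (the other mark, not wanted): diameter 20 mm, 5 mm tall, top 21 mm above the bench, 112 mm from the ring's axis, fixed
- lamp_top (a point): centre of the top of the round white push button, radius 15 mm, in a low black collar on the grey lamp switch box (100 x 80 x 45 mm, fixed to the bench), 67 mm above the bench when up
- lamp (a joint): travel of the button (m): 0 up, 0.006 fully down, which takes 5 N; it springs back
- dish: small clear closed Petri dish with a dark sample, 54 mm across, 12 mm tall, loose on the glass stage in the middle of the ring; origin at the centre of its underside
- dish2: clear closed Petri dish with a dark sample, 68 mm across, 16 mm tall, loose on the bench beyond the viewer; origin at the centre of its underside
- jar: small amber jar with a black lid, 44 mm across, 50 mm tall, loose beside the lamp switch box; origin at the centre of its underside
- cap: black screw cap, 28 mm across, 16 mm tall, loose beside the lamp switch box; origin at the centre of its underside
- reagent: amber bottle, 56 mm across, 100 mm tall, loose at the back; origin at the centre of its underside
- beaker: clear beaker, 60 mm across, 70 mm tall, loose on the right; origin at the centre of its underside
- spatula: steel spatula, 160 mm long, lying on the right of the bench; origin on its underside
- block: blue block with white vial tops, 50 x 90 x 30 mm, loose on the left; origin at the centre of its underside
Mind the look-alikes: they are no part of the job. Leave any pink or yellow look-alike of the part that bears lamp_top alone.

How it is judged:
On the way, in this order (a step that is already met when the one before it is completed fails the run):
1. the pointer points at the slim tall pin (y of pin_top in the frame of pointer_tip between -0.006 and 0.006 m), for 0.3 s.
2. the lamp button is pressed down while the pointer is at the pin (all of step 1 and value of joint lamp above 0.004 m), for 0.05 s.
At the end, for the whole second after the job is handed in: the pointer's line passes within 6 mm (about 3 degrees) of the slim tall pin's axis, the ring is still, and the lamp button has been pressed more than 4 mm and is up again (all of step 1 and value of joint lamp below 0.0015 m and velocity of joint ring between -0.02 and 0.02 rad/s); the robot touches nothing.
It fails at once if the tab is pinched (or pressed from above): both of its halves are pressed at once with over 1.5 N (contact force between the fingers and ring_c2 above 1.5 N and contact force between the fingers and ring_c3 above 1.5 N).
It fails at once if the dish on the viewer is shifted by more than 10 mm, or lifted (distance of dish from where it was at the start of the episode above 0.01 m or height (world z) of dish above 0.042 m).
It fails at once if another thing on the bench is shifted by more than 20 mm, tipped or lifted (distance of any of dish2, jar, cap, reagent, beaker, spatula, block from where it was at the start of the episode above 0.02 m or height (world z) of any of dish2, jar, cap, reagent, beaker, spatula, block above 0.012 m or angle between any of dish2, jar, cap, reagent, beaker, spatula, block's own z axis and vertical above 0.4 rad).
It also fails if it takes over 51 s, if anything falls off the work surface, if the arm or the gripper's body presses on something with over 40 N, if the wrist force passes 120 N, or if a joint passes its speed limit or range.

ROBOT

A 7-joint arm with a two-finger parallel gripper is mounted at the origin on the work surface. World frame = base frame: x ahead of the robot, y to its left, z up, the work surface at z = 0. Lengths are in m, angles in rad, forces in N, time in s.
With the tool pointing down it reaches from about 0.425 to 0.925 m from the base axis. Payload 6.8 kg.
Tool frame: the origin (TCP) lies on the centre line of the jaws, within the pads' length; the fingertips stand 17 mm ahead of it and the grasp point (between the pads) lies 2 mm behind it; z points along the fingers, x is the direction in which the jaws open and shut, and the axes are right-handed (so a half turn about z gives the same grasp; the last joint's range is limited). The gripper opens to 85 mm and grips with 20 to 120 N. Pads are 22 mm wide; open, the fingers measure 114 mm over their backs; the gripper's body (76 mm by 85 mm) begins 54 mm behind the grasp point. The pads swing forward as they close: fully open they stand 13 mm farther back than shut.
Start: joints at [1.028, 0.477, 0.022, 1.555, -0.011, 1.109, -0.083], TCP at [0.284, -0.612, 0.248] pointing down, gripper open.
Joint ranges: [-2.96, 2.96], [-0.34, 2.1], [-1.41, 1.46], [0.24, 2.44], [-1.37, 4.51], [0.17, 1.92], [-2.96, 2.96]. Speed limits (rad/s): [2.39, 2.39, 3.14, 3.14, 3.14, 3.14, 3.14].

INTERFACE

Orientations are given as a rotation vector (axis times angle).
In Python, from bench import r gives the robot as it stands.
- The arm moves only by the tool arm_command, never from a script. Its argument "increments" is a list of rows, each a list of 3 entries, a list of its own where there are three numbers: the shift along the world's x, y, z in m, then the turn, a rotation vector about the world's x, y, z in rad, then the opening in per cent of the stroke, from 0 (shut) to 100 (fully open). A call has 1 to 10 rows; each row is the pose to reach, as a shift and turn from the pose commanded when the call began; what a row does not reach only later rows make up. A row lasts 1/10 s, in which the tool goes at most 50 mm and 8.59 degrees, less where a joint would pass 70% of its speed; a pose out of reach is approached as far as the arm can. A call with a gripper value outside its range is refused whole. The fingers move at their own pace and stop on an object; "newtons" is the grip in N (left out, the last holds). Time passes only in rows, so rows that repeat a pose let the fingers close. It gives the time, the measured TCP pose, the force and the opening at its end, in the units of the state.
- r.get_obs(): the state, without advancing time (a new reading comes with each control period).
- r.grab_frame(name): name is "scene" or "top"; returns the picture (384x512x3 uint8, blue, green, red); there is no depth.
- r.camera_model(name): a dict with "camera_matrix" (3x3 intrinsics, pixels), "camera_from_world" (4x4, takes a point from world to camera coordinates). Camera axes: x right, y down, z forward; pixel columns grow to the right and rows downward; lengths in m; the calibration is good to about 2 mm. A picture is of the moment at which its call begins. camera_model takes no time and is no camera call.
- r.hand_in(): hands the job in, once; it reports no verdict.
The state is a dict: "clock": time; "joints": joint angles; "qvel": joint speeds; "tau": joint torques, N m; "tcp_pos": TCP position; "orientation": TCP orientation; "contact_force": force on the tool from outside, world axes, zero at the start; "moment": the same for the moment, N m; "grip_width": finger opening in m.
Only numpy, scipy, OpenCV 4.12 (cv2) and the standard library are available. Lean on these libraries where they do the work, as an engineer would, in place of code of your own. Each camera call takes 0.05 s, during which the arm holds its last target. There are 200 camera calls.

## Working session

There is one attempt and no reset: what is moved stays moved. The work goes in short steps, Python scripts to look and compute and a tool call to move; the robot and the scene stay as the last step left them, time stands still between calls to the robot, and variables do not carry over. Pictures are saved under pics/ and viewed, about 8 in all and at most 12, crops included, and the job is handed in when it is done.

Besides the shell and the picture viewer there is one more tool, called after "Request:" as name(argument=value, ...), one argument or row to a line, values as JSON. arm_command: Moves the arm, as the interface text tells. Its arguments: {"type":"object","properties":{"increments":{"type":"array","items":{"type":"array"}},"newtons":{"type":"number"}},"required":["increments"]}

```bash
mkdir -p pics; cat > h.py <<'E'
import numpy as np,cv2
from bench import r
def ray(cam,u,v,z):
    m=r.camera_model(cam);K=np.array(m["camera_matrix"]);T=np.array(m["camera_from_world"])
    d=T[:3,:3].T@np.linalg.inv(K)@[u,v,1];c=-T[:3,:3].T@T[:3,3]
    return c+d*(z-c[2])/d[2]
def proj(cam,p):
    m=r.camera_model(cam);K=np.array(m["camera_matrix"]);T=np.array(m["camera_from_world"])
    q=K@(T[:3,:3]@np.array(p)+T[:3,3]);return q[:2]/q[2]
E
python3 - <<'E'
from h import *
for n in("top","scene"):
    f=r.grab_frame(n);cv2.imwrite(f"pics/{n}0.png",f)
    m=r.camera_model(n);T=np.array(m["camera_from_world"]);print(n,-T[:3,:3].T@T[:3,3],m["camera_matrix"])
o=r.get_obs();print(o)
E
cd pics; python3 -c "
import cv2
for n in('top','scene'):cv2.imwrite(n+'0b.png',cv2.resize(cv2.imread(n+'0.png'),(800,600),interpolation=cv2.INTER_CUBIC))"
```

```text
top [0.43706456 0.00975361 1.05766152] [[382.75437834   0.         254.9790993 ]
 [  0.         382.75437834 195.79066447]
 [  0.           0.           1.        ]]
scene [1.07136016 0.78701571 0.86483165] [[424.04969543   0.         259.19669727]
 [  0.         424.04969543 192.00112055]
 [  0.           0.           1.        ]]
{'clock': 0.1, 'joints': array([ 1.0279299 ,  0.47775843,  0.02236964,  1.55636008, -0.01150256,
        1.10932331, -0.08306661]), 'qvel': array([-0.00045484, -0.00168048,  0.00089144, -0.00183659, -0.00026091,
        0.00097068,  0.00072924]), 'tau': array([ 4.79474242e-03, -5.97763717e+01,  1.61390886e+00, -2.81955707e+01,
        1.28501456e-02,  5.02584720e-03,  1.99519224e-05]), 'tcp_pos': array([ 0.28406657, -0.61174378,  0.2473928 ]), 'orientation': array([-2.64761258e+00,  1.68957838e+00,  2.38620337e-03]), 'contact_force': array([ 0.15394156, -0.88455046,  0.37632087]), 'moment': array([-0.01051256,  0.01253948,  0.04058711]), 'grip_width': 0.08561494278943546}
```

View pics/top0b.png

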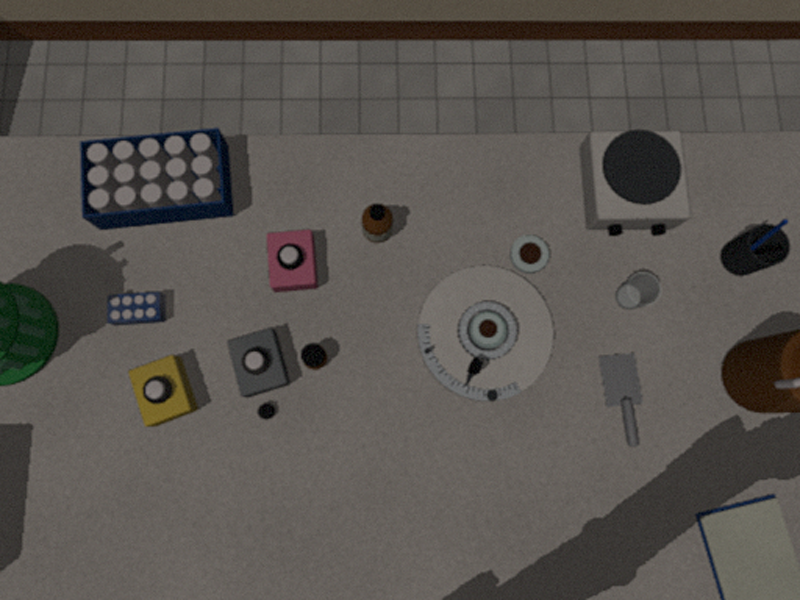

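View pics/scene0b.png

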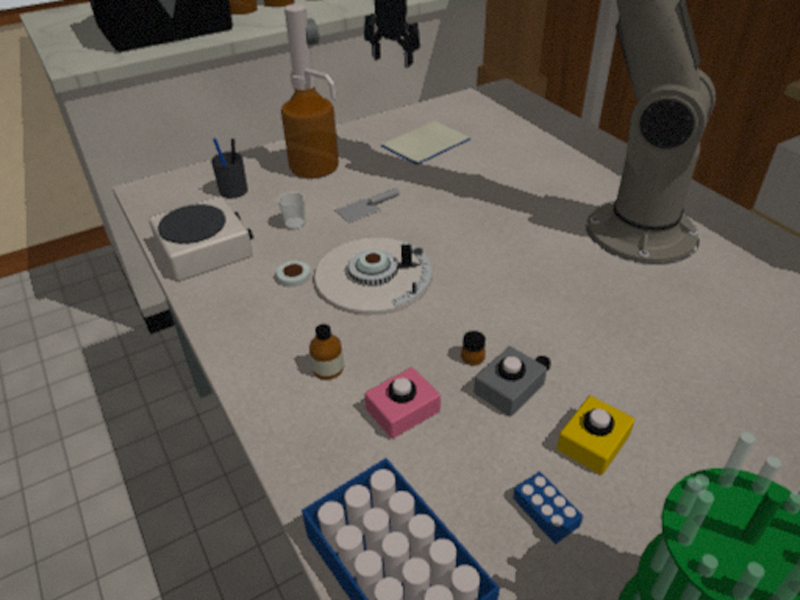

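The top view has the viewer centre at about (487,330), the tab at (475,367) and the marks at (430,350) and (492,396). In the scene view the tall one is on the +y side. The grey box button is at (256,361). Next I'll enlarge.

```bash
python3 - <<'E'
from h import *
a=cv2.imread("pics/top0.png")[160:265,140:365]
b=cv2.imread("pics/scene0.png")[145:205,195:285]
a=cv2.resize(a,None,fx=3.5,fy=3.5,interpolation=cv2.INTER_CUBIC)
# viewer crop at 8x, from top & scene
t=cv2.resize(cv2.imread("pics/top0.png")[165:260,262:360],None,fx=6,fy=6,interpolation=cv2.INTER_CUBIC)
cv2.imwrite("pics/c1.png",cv2.convertScaleAbs(t,alpha=1.6))
s=cv2.resize(b,None,fx=8,fy=8,interpolation=cv2.INTER_CUBIC)
cv2.imwrite("pics/c2.png",cv2.convertScaleAbs(s,alpha=1.5))
E
```

```text
(no output)
```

View pics/c1.png

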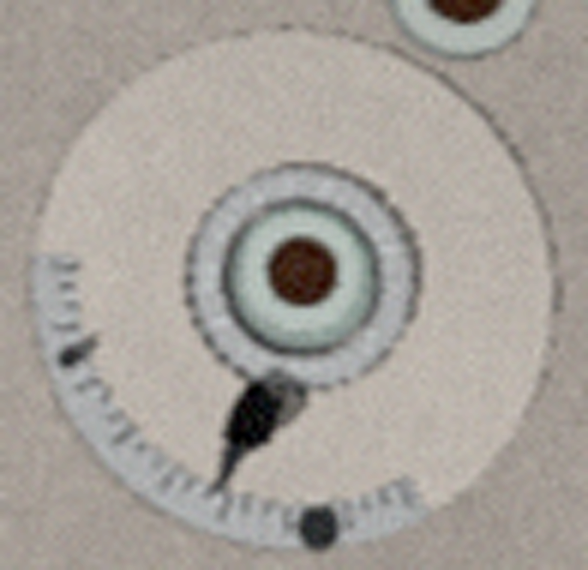

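View pics/c2.png

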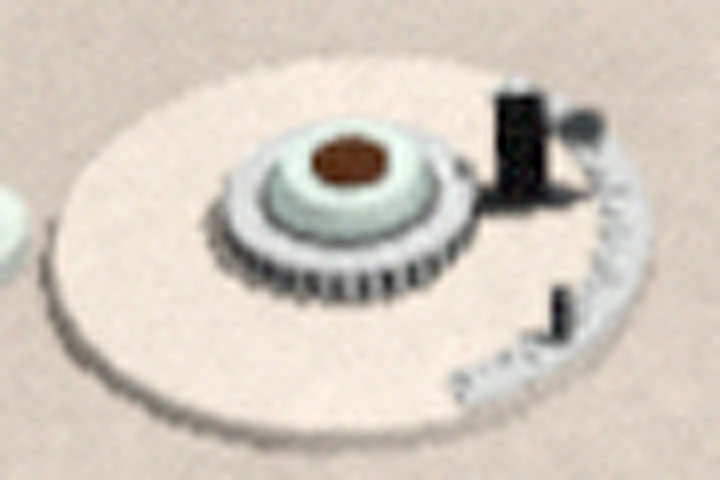

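c1 shows the foot centre near (294,289), ring (304,276), tab top (252,413), pointer tip (219,488), tall pin (70,354) and disc (318,527). In c2 the pin's top is at about (562,290).

```bash
python3 - <<'E'
from h import *
c1=lambda x,y:((x+.5)/6-.5+262,(y+.5)/6-.5+165)
c2=lambda x,y:((x+.5)/8-.5+195,(y+.5)/8-.5+145)
P=lambda n,c,p,z:print(n,np.round(ray(c,*p,z)[:2],4))
P("foot",'top',c1(294,289),.014);P("ring",'top',c1(304,276),.03);P("dish",'top',c1(302,272),.046)
P("footS",'scene',c2(350,245),.010)
P("tip",'top',c1(219,488),.02);P("tabtop",'top',c1(252,413),.062)
P("pin",'top',c1(71,354),.042);P("pinS",'scene',c2(562,288),.041);P("pinSb",'scene',c2(562,338),.016)
P("disc",'top',c1(318,527),.021);P("discS",'scene',c2(583,127),.021)
for b,z in(((256,361),.067),):
    P("lamp",'top',(b[0]*.64,b[1]*.64),z)
P("lampS",'scene',(512*.64,359*.64),.067)
P("jar",'top',(314*.64,354*.64),.05);P("cap",'top',(266*.64,410*.64),.016)
# fit foot circle by segmentation of dark boundary: sample brightest-gradient along rays
f=cv2.GaussianBlur(cv2.cvtColor(cv2.imread("pics/top0.png"),cv2.COLOR_BGR2GRAY),(0,0),.8).astype(np.float32)
from scipy.optimize import least_squares
A=np.linspace(0,2*np.pi,360,endpoint=False)
def score(c):
    s=0
    for R,w in((.119,1),(.125,-1)):
        px=np.array([proj('top',[c[0]+R*np.cos(a),c[1]+R*np.sin(a),.014]) for a in A[::4]],np.float32)
        s+=w*cv2.remap(f,px[None,:,0],px[None,:,1],1).clip(0,140).mean()
    return s
c0=ray('top',*c1(294,289),.014)
best=max(((score(c0+[dx,dy,0]),c0[0]+dx,c0[1]+dy) for dx in np.arange(-.012,.0121,.002) for dy in np.arange(-.012,.0121,.002)));print(best)
E
```

```text
foot [ 0.5863 -0.1798]
ring [ 0.5899 -0.1817]
dish [ 0.5893 -0.1779]
footS [ 0.5908 -0.1735]
tip [ 0.4956 -0.1401]
tabtop [ 0.5253 -0.1499]
pin [ 0.5549 -0.0735]
pinS [ 0.5521 -0.0724]
pinSb [ 0.5523 -0.0724]
disc [ 0.4772 -0.1839]
discS [ 0.477  -0.1785]
lamp [0.5382 0.2115]
lampS [0.5354 0.2131]
jar [0.5498 0.1183]
cap [0.4594 0.2032]Traceback (most recent call last):
  File "<stdin>", line 25, in <module>
  File "<stdin>", line 25, in <genexpr>
  File "<stdin>", line 21, in score
  File "h.py", line 8, in proj
    m=r.camera_model(cam);K=np.array(m["camera_matrix"]);T=np.array(m["camera_from_world"])
ValueError: time passes only in moves, steps and waits
```

Axis C ≈ (0.588, -0.180), with the pin at 112 mm and 72° and the pointer at about 24° (angles from -x toward +y), which agrees with the given radii. So I push the tab toward +y with shut fingers, following the arc. First I go above the start point.

Request:
arm_command(
  increments=[
    [[0.02, 0.043, 0], [0, 0, 0.07], 0],
    [[0.045, 0.086, 0], [0, 0, 0.14], 0],
    [[0.068, 0.128, 0], [0, 0, 0.21], 0],
    [[0.09, 0.171, 0], [0, 0, 0.29], 0],
    [[0.113, 0.214, 0], [0, 0, 0.36], 0],
    [[0.135, 0.256, 0], [0, 0, 0.43], 0],
    [[0.158, 0.3, 0], [0, 0, 0.5], 0],
    [[0.18, 0.342, 0], [0, 0, 0.57], 0],
    [[0.203, 0.385, 0], [0, 0, 0.64], 0],
    [[0.225, 0.427, 0], [0, 0, 0.716], 0],
  ],
  newtons=20,
)

```text
clock: 1.1
tcp_pos: [0.5097, -0.1833, 0.2482]
orientation: [3.073, -0.65, -0.0]
contact_force: [0.2, -0.4, -0.5]
grip_width: 0.0
```

Request:
arm_command(
  increments=[
    [[0, 0, -0.03], [0, 0, 0], 0],
    [[0, 0, -0.06], [0, 0, 0], 0],
    [[0, 0, -0.09], [0, 0, 0], 0],
    [[0, 0, -0.12], [0, 0, 0], 0],
    [[0, 0, -0.14], [0, 0, 0], 0],
    [[0, 0, -0.14], [0, 0, 0], 0],
    [[0, 0, -0.14], [0, 0, 0], 0],
  ],
)

```text
clock: 1.8
tcp_pos: [0.5093, -0.1851, 0.1084]
orientation: [-3.072, 0.655, 0.001]
contact_force: [0.1, 0.1, 0.4]
grip_width: 0.0001
```

```bash
python3 - <<'E'
from h import *
f=r.grab_frame("top");g=r.grab_frame("scene")
a=cv2.resize(f[150:265,240:365],(652,600),interpolation=cv2.INTER_CUBIC)
b=cv2.resize(g[110:210,185:305],(720,600),interpolation=cv2.INTER_CUBIC)
cv2.imwrite("pics/d.png",cv2.convertScaleAbs(cv2.resize(np.hstack([a,b]),(800,350),interpolation=cv2.INTER_AREA),alpha=1.5))
o=r.get_obs();print(o['tcp_pos'],o['orientation'],o['contact_force'],o['grip_width'],o['clock'])
E
```

```text
[ 0.51023741 -0.18547249  0.10957859] [ 3.07234834 -0.65508725  0.003337  ] [-0.40884951  0.46212304 -0.50921333] 0.00017003280532119756 1.9
```

View pics/d.png

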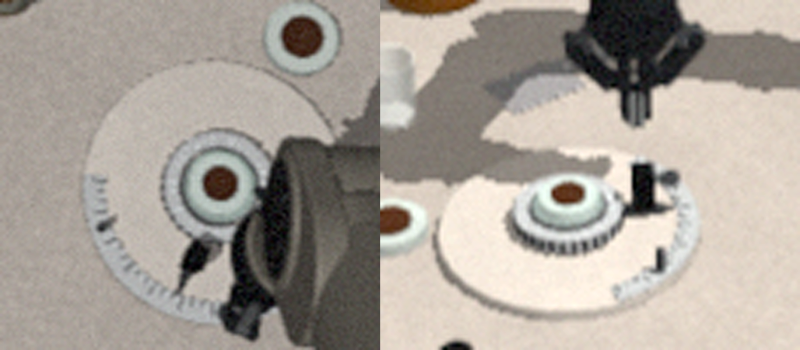

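The fingers are shut, clear of the tab on its -y side, and the dish is clear. Next I descend and work out the arc.

Request:
arm_command(
  increments=[
    [[0, 0, -0.025], [0, 0, 0], 0],
    [[0, 0, -0.05], [0, 0, 0], 0],
    [[0, 0, -0.052], [0, 0, 0], 0],
    [[0, 0, -0.052], [0, 0, 0], 0],
  ],
)

```text
clock: 2.3
tcp_pos: [0.5097, -0.1853, 0.0571]
orientation: [3.073, -0.655, 0.001]
contact_force: [-0.1, -1.3, -0.6]
grip_width: 0.0002
```

```bash
python3 - <<'E'
from h import *
C=np.array([.588,-.180]);c0=np.array([.509,-.1847])
for th in [24,27,30,34,38,42,46,50,54,58,62,64,66,67,68,70,72]:
    a=np.radians(th);p=C+.07*np.array([-np.cos(a),np.sin(a)])-.019*np.array([np.sin(a),np.cos(a)])
    print(th,np.round(p-c0,4),round(-(a-np.radians(24)),3))
o=r.get_obs();print(o['tcp_pos'],o['contact_force'])
E
```

```text
24 [0.0073 0.0158] -0.0
27 [0.008  0.0196] -0.052
30 [0.0089 0.0232] -0.105
34 [0.0103 0.0281] -0.175
38 [0.0121 0.0328] -0.244
42 [0.0143 0.0374] -0.314
46 [0.0167 0.0419] -0.384
50 [0.0195 0.0461] -0.454
54 [0.0225 0.0502] -0.524
58 [0.0258 0.054 ] -0.593
62 [0.0294 0.0576] -0.663
64 [0.0312 0.0593] -0.698
66 [0.0332 0.0609] -0.733
67 [0.0342 0.0617] -0.75
68 [0.0352 0.0625] -0.768
70 [0.0372 0.064 ] -0.803
72 [0.0393 0.0654] -0.838
[ 0.50972121 -0.18532631  0.05710277] [-0.10293923 -1.30919786 -0.60523035]
```

Request:
arm_command(
  increments=[
    [[0.004, 0.008, 0], [0, 0, 0], 0],
    [[0.007, 0.016, 0], [0, 0, 0], 0],
    [[0.008, 0.02, 0], [0, 0, -0.05], 0],
    [[0.009, 0.023, 0], [0, 0, -0.105], 0],
    [[0.01, 0.028, 0], [0, 0, -0.175], 0],
    [[0.012, 0.033, 0], [0, 0, -0.245], 0],
    [[0.014, 0.037, 0], [0, 0, -0.315], 0],
    [[0.017, 0.042, 0], [0, 0, -0.385], 0],
    [[0.0195, 0.046, 0], [0, 0, -0.455], 0],
    [[0.0195, 0.046, 0], [0, 0, -0.455], 0],
  ],
)

```text
clock: 3.3
tcp_pos: [0.53, -0.1378, 0.0573]
orientation: [-2.846, 1.329, -0.003]
contact_force: [0.3, -0.4, -0.2]
grip_width: 0.0001
```

Request:
arm_command(
  increments=[
    [[0.003, 0.004, 0], [0, 0, -0.07], 0],
    [[0.0065, 0.008, 0], [0, 0, -0.14], 0],
    [[0.01, 0.0115, 0], [0, 0, -0.21], 0],
    [[0.0135, 0.015, 0], [0, 0, -0.28], 0],
    [[0.0135, 0.015, 0], [0, 0, -0.28], 0],
    [[0.0135, 0.015, 0], [0, 0, -0.28], 0],
  ],
)

```text
clock: 3.9
tcp_pos: [0.5426, -0.1238, 0.0566]
orientation: [-2.635, 1.71, -0.001]
contact_force: [0.8, 0.0, -0.2]
grip_width: 0.0
```

```bash
cat > look.py <<'E'
from h import *
import sys
f=r.grab_frame("top");g=r.grab_frame("scene");n=sys.argv[1]
cv2.imwrite(f"pics/{n}_t.png",f);cv2.imwrite(f"pics/{n}_s.png",g)
a=cv2.resize(f[165:265,260:360],(400,400),interpolation=cv2.INTER_CUBIC)
b=cv2.resize(g[140:205,195:260+25],(554,400),interpolation=cv2.INTER_CUBIC)[:,154:]
cv2.imwrite(f"pics/{n}.png",cv2.convertScaleAbs(np.hstack([a,b]),alpha=1.5))
o=r.get_obs();print(o['tcp_pos'],o['orientation'],o['contact_force'],o['clock'])
E
python3 look.py e
```

```text
[ 0.54235971 -0.12411269  0.05649519] [-2.63357506e+00  1.71226278e+00 -3.43863568e-04] [-0.38946886 -0.35537609 -0.15981599] 4.0
```

View pics/e.png

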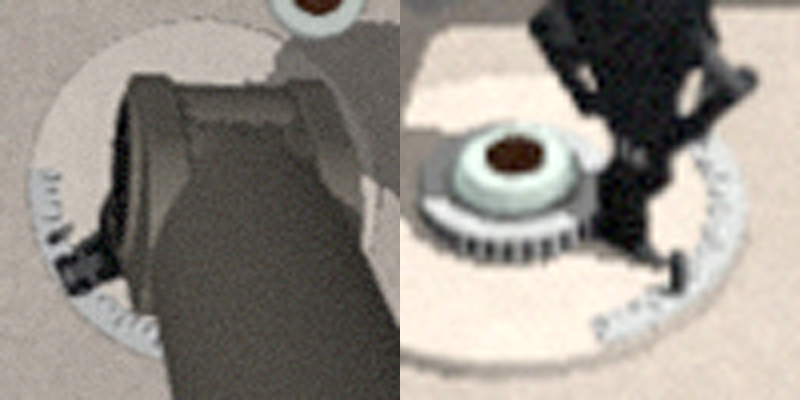

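The tab is pushed and the dish undisturbed. The pointer tip, at about (667,264) in the right half, is now just short of the pin, at x=677. I'll measure it.

```bash
python3 - <<'E'
from h import *
s=554/90
for p,z in(((667,264),.020),((677,290),.016),((677,256),.042),((640,245),.02)):
    q=ray('scene',195+(154+p[0]+.5)/s-.5,140+(p[1]+.5)/(400/65)-.5,z);d=q[:2]-[.588,-.180]
    print(q[:2],np.hypot(*d),np.degrees(np.arctan2(d[1],-d[0])))
g=cv2.imread("pics/e_s.png")[172:192,245:275]
cv2.imwrite("pics/e2.png",cv2.convertScaleAbs(cv2.resize(g,None,fx=20,fy=20,interpolation=cv2.INTER_CUBIC),alpha=1.5))
E
```

```text
[0.37733308 0.01807892] 0.2891639829787225 43.236040789607564
[0.38244646 0.03331524] 0.29623580192588156 46.06157704584016
[0.38741039 0.03580269] 0.2946302658814455 47.09239699217199
[ 0.37957092 -0.00124993] 0.2745801673428757 40.616595832439536
```

View pics/e2.png

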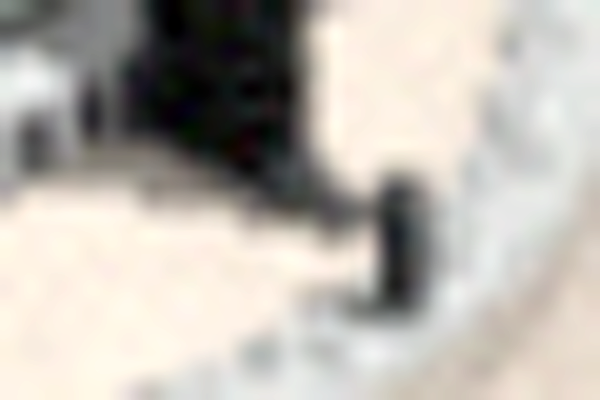

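```bash
python3 - <<'E'
from h import *
for p,z in(((365,210),.020),((340,208),.02),((300,193),.02),((400,310),.016),((402,183),.042)):
    q=ray('scene',245+(p[0]+.5)/20-.5,172+(p[1]+.5)/20-.5,z);d=q[:2]-[.588,-.180]
    print(q[:2],np.hypot(*d),np.degrees(np.arctan2(d[1],-d[0])))
for th in (60,63,66,69,72):
  a=np.radians(th);e=np.array([-np.cos(a),np.sin(a)]);print(th,[np.round((proj('scene',[*(np.array([.588,-.18])+R*e),.02])-[245,172]+.5)*20-.5) for R in(.08,.104)])
E
```

```text
[ 0.54799178 -0.09153658] 0.09708982790063717 65.66479405450643
[ 0.55105013 -0.09403332] 0.09357116116873129 66.74118664852239
[ 0.55445273 -0.10052324] 0.08626688517793686 67.11531183363064
[ 0.55355253 -0.07204096] 0.11332159359835665 72.30320363416693
[ 0.55346318 -0.07118864] 0.11416086582786716 72.39051720126032
60 [array([302., 144.]), array([436., 190.])]
63 [array([288., 159.]), array([418., 209.])]
66 [array([274., 173.]), array([399., 228.])]
69 [array([258., 187.]), array([379., 246.])]
72 [array([241., 200.]), array([357., 264.])]
```

The lever reads about 66.5° and the pin about 72.2°, so I push about 5.5° further.

Request:
arm_command(
  increments=[
    [[0.002, 0.0015, 0], [0, 0, -0.03], 0],
    [[0.004, 0.003, 0], [0, 0, -0.065], 0],
    [[0.0056, 0.0042, 0], [0, 0, -0.095], 0],
    [[0.0056, 0.0042, 0], [0, 0, -0.095], 0],
    [[0.0056, 0.0042, 0], [0, 0, -0.095], 0],
  ],
)

```text
clock: 4.5
tcp_pos: [0.5481, -0.1199, 0.0563]
orientation: [-2.548, 1.837, -0.0]
contact_force: [-0.6, 0.2, 0.4]
grip_width: -0.0
```

Request:
arm_command(
  increments=[
    [[-0.006, -0.002, 0], [0, 0, 0], 0],
    [[-0.015, -0.005, 0], [0, 0, 0], 0],
    [[-0.028, -0.01, 0], [0, 0, 0], 0],
    [[-0.028, -0.01, 0.04], [0, 0, 0], 0],
    [[-0.028, -0.01, 0.08], [0, 0, 0], 0],
    [[-0.04, -0.05, 0.1], [0, 0, 0], 0],
    [[-0.05, -0.1, 0.1], [0, 0, 0], 0],
    [[-0.06, -0.15, 0.1], [0, 0, 0], 0],
    [[-0.06, -0.15, 0.1], [0, 0, 0], 0],
  ],
)

```text
clock: 5.4
tcp_pos: [0.4836, -0.2784, 0.1567]
orientation: [2.534, -1.85, 0.003]
contact_force: [-0.0, 0.5, -1.2]
grip_width: -0.0001
```

```bash
python3 look.py g; python3 - <<'E'
import cv2,numpy as np
t=cv2.resize(cv2.imread("pics/g_t.png")[190:250,262:312],None,fx=8,fy=8,interpolation=cv2.INTER_CUBIC)
s=cv2.resize(cv2.imread("pics/g_s.png")[155:195,235:275],(480,480),interpolation=cv2.INTER_CUBIC)[:,:400]
cv2.imwrite("pics/g2.png",cv2.convertScaleAbs(np.hstack([t,s]),alpha=1.5))
E
```

```text
[ 0.48583003 -0.27200068  0.15606645] [ 2.54277880e+00 -1.84367218e+00 -9.62407025e-04] [ 0.86419781 -0.20716939  0.14501352] 5.5
```

View pics/g2.png

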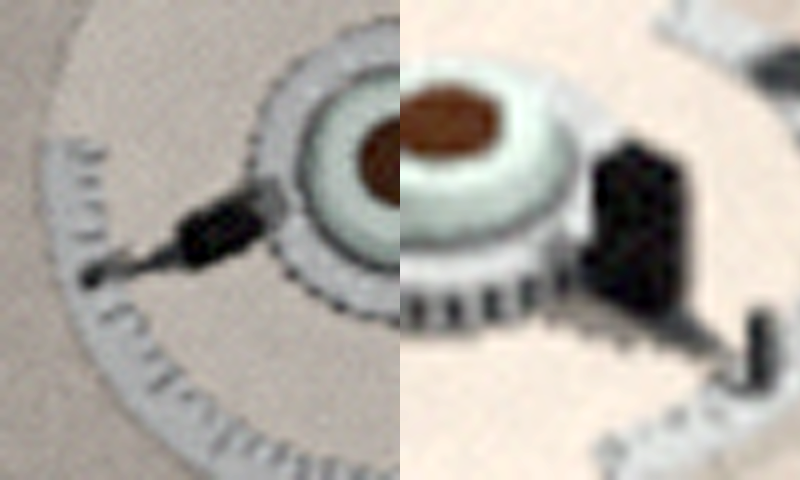

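The pointer's shaft runs from about (178,257) to (130,271) in the left crop, with the pin at (93,275). In the right crop the tip is at about (735,362) and the pin base at (760,388). I'll compute the angles.

```bash
python3 - <<'E'
from h import *
C=np.array([.588,-.18])
def A(n,cam,u,v,z):
    q=ray(cam,u,v,z);d=q[:2]-C;print(n,np.round(q[:2],4),np.round(np.hypot(*d),4),np.round(np.degrees(np.arctan2(d[1],-d[0])),1))
T=lambda x,y:(262+(x+.5)/8-.5,190+(y+.5)/8-.5)
S=lambda x,y:(235+(x-400+.5)/12-.5,155+(y+.5)/12-.5)
A('shaft1','top',*T(165,262),.02);A('tip','top',*T(130,271),.02);A('tab','top',*T(215,234),.066);A('pin','top',*T(92,276),.042)
A('shaftS','scene',*S(690,332),.02);A('tipS','scene',*S(732,361),.02);A('pinb','scene',*S(760,390),.016);A('pint','scene',*S(760,315),.041)
for th in (66,69,72,75):
  a=np.radians(th);e=np.array([-np.cos(a),np.sin(a)])
  for R,z in((.085,.02),(.104,.02),(.07,.068)):
    p=[*(C+R*e),z];t=(proj('top',p)-[262,190]+.5)*8-.5;s=(proj('scene',p)-[235,155]+.5)*12-.5+[400,0];print(th,R,t.round(),s.round())
E
```

```text
shaft1 [ 0.5605 -0.0994] 0.0852 71.2
tip [ 0.5576 -0.0873] 0.0975 71.9
tab [ 0.5639 -0.1113] 0.0728 70.7
pin [ 0.5537 -0.0725] 0.1129 72.3
shaftS [ 0.5592 -0.0975] 0.0874 70.8
tipS [ 0.5561 -0.0816] 0.1034 72.0
pinb [ 0.5536 -0.0719] 0.1134 72.3
pint [ 0.5533 -0.0719] 0.1135 72.2
66 0.085 [174. 282.] [700. 315.]
66 0.104 [124. 306.] [759. 340.]
66 0.07 [231. 246.] [649. 149.]
69 0.085 [169. 271.] [689. 323.]
69 0.104 [118. 291.] [747. 351.]
69 0.07 [226. 236.] [640. 156.]
72 0.085 [164. 258.] [679. 332.]
72 0.104 [112. 277.] [734. 362.]
72 0.07 [222. 226.] [631. 163.]
75 0.085 [160. 246.] [667. 340.]
75 0.104 [107. 261.] [720. 372.]
75 0.07 [218. 215.] [621. 170.]
```

The pointer at about 71–72° and the pin at 72.3° agree within about 1° (limit about 3°). Next, over to the grey box's button.

Request:
arm_command(
  increments=[
    [[0.005, 0.048, 0], [0, 0, 0], 0],
    [[0.01, 0.096, 0], [0, 0, 0], 0],
    [[0.015, 0.144, 0], [0, 0, 0], 0],
    [[0.02, 0.193, 0], [0, 0, 0], 0],
    [[0.025, 0.241, 0], [0, 0, 0], 0],
    [[0.03, 0.289, 0], [0, 0, 0], 0],
    [[0.035, 0.337, 0], [0, 0, 0], 0],
    [[0.04, 0.386, 0], [0, 0, 0], 0],
    [[0.045, 0.434, 0], [0, 0, 0], 0],
    [[0.0495, 0.482, 0], [0, 0, 0], 0],
  ],
)

```text
clock: 6.5
tcp_pos: [0.5357, 0.2152, 0.1562]
orientation: [2.55, -1.835, -0.001]
contact_force: [-0.1, -0.4, 0.4]
grip_width: -0.0002
```

Request:
arm_command(
  increments=[
    [[0, 0, -0.02], [0, 0, 0], 0],
    [[0, 0, -0.04], [0, 0, 0], 0],
    [[0, 0, -0.055], [0, 0, 0], 0],
    [[0, 0, -0.06], [0, 0, 0], 0],
    [[0, 0, -0.06], [0, 0, 0], 0],
    [[0, 0, -0.06], [0, 0, 0], 0],
  ],
)

```text
clock: 7.1
tcp_pos: [0.5377, 0.212, 0.0969]
orientation: [-2.547, 1.838, -0.001]
contact_force: [0.2, 0.1, -0.7]
grip_width: -0.0002
```

```bash
python3 - <<'E'
from h import *
f=r.grab_frame("top");g=r.grab_frame("scene")
a=cv2.resize(f[190:290,120:220],(400,400),interpolation=cv2.INTER_CUBIC)
b=cv2.resize(g[190:270,285:365],(400,400),interpolation=cv2.INTER_CUBIC)
cv2.imwrite("pics/k.png",cv2.convertScaleAbs(np.hstack([a,b]),alpha=1.5))
o=r.get_obs();print(o['tcp_pos'],o['contact_force'],o['clock'])
E
```

```text
[0.53808957 0.21207482 0.0972697 ] [0.01060937 0.28462521 0.26903125] 7.2
```

View pics/k.png

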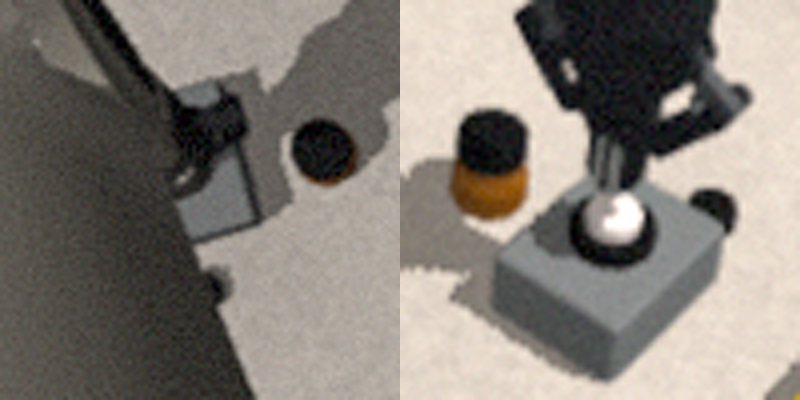

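The fingertips hang just over the button, and the jar and cap are clear. Now I press in small steps.

Request:
arm_command(
  increments=[
    [[0, 0, -0.008], [0, 0, 0], 0],
    [[0, 0, -0.012], [0, 0, 0], 0],
    [[0, 0, -0.015], [0, 0, 0], 0],
    [[0, 0, -0.018], [0, 0, 0], 0],
    [[0, 0, -0.018], [0, 0, 0], 0],
    [[0, 0, -0.018], [0, 0, 0], 0],
  ],
)

```text
clock: 7.8
tcp_pos: [0.5375, 0.2119, 0.0785]
orientation: [2.547, -1.838, 0.0]
contact_force: [0.2, -1.2, 4.3]
grip_width: -0.0001
```

Request:
arm_command(
  increments=[
    [[0, 0, -0.002], [0, 0, 0], 0],
    [[0, 0, -0.004], [0, 0, 0], 0],
    [[0, 0, -0.004], [0, 0, 0], 0],
    [[0, 0, -0.004], [0, 0, 0], 0],
  ],
)

```text
clock: 8.2
tcp_pos: [0.5376, 0.2119, 0.0776]
orientation: [2.547, -1.839, 0.001]
contact_force: [-10.8, -5.8, 33.9]
grip_width: -0.0003
```

The button is bottomed out: the force rose to 34 N at the stop. I release and lift straight up.

Request:
arm_command(
  increments=[
    [[0, 0, 0.006], [0, 0, 0], 0],
    [[0, 0, 0.016], [0, 0, 0], 0],
    [[0, 0, 0.05], [0, 0, 0], 0],
    [[0, 0, 0.09], [0, 0, 0], 0],
    [[0, 0, 0.12], [0, 0, 0], 0],
    [[0, 0, 0.12], [0, 0, 0], 0],
    [[0, 0, 0.12], [0, 0, 0], 0],
    [[0, 0, 0.12], [0, 0, 0], 0],
  ],
)

```text
clock: 9.0
tcp_pos: [0.5366, 0.2116, 0.1931]
orientation: [2.546, -1.837, -0.002]
contact_force: [-0.2, 0.2, -0.0]
grip_width: 0.0
```

```bash
python3 look.py m; python3 - <<'E'
import cv2,numpy as np
t=cv2.resize(cv2.imread("pics/m_t.png")[190:250,262:312],None,fx=8,fy=8,interpolation=cv2.INTER_CUBIC)
s=cv2.resize(cv2.imread("pics/m_s.png")[130:280,230:355],(400,480),interpolation=cv2.INTER_CUBIC)
cv2.imwrite("pics/m2.png",cv2.convertScaleAbs(np.hstack([t,s]),alpha=1.5))
E
```

```text
[0.53664989 0.21162036 0.19284645] [ 2.54588161e+00 -1.83670553e+00 -2.02126518e-03] [ 0.40724968 -0.40628902 -0.41958294] 9.1
```

View pics/m2.png

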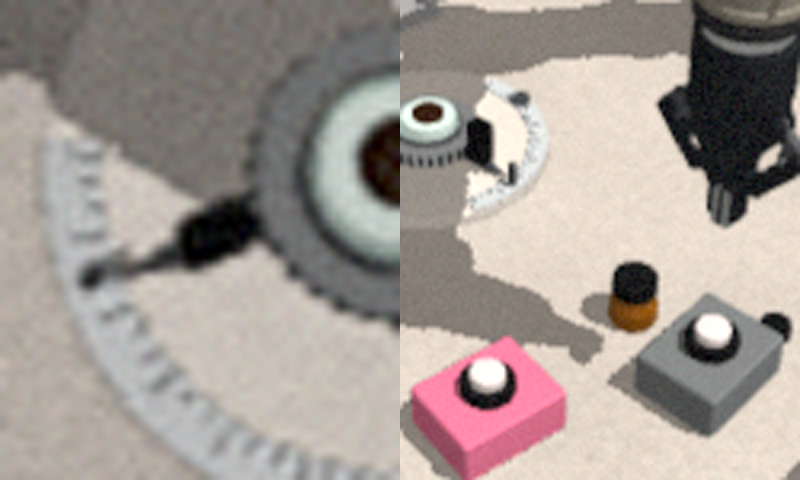

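The pointer is unchanged at the pin, at (93,275). The grey box's button is up at (713,330) and the arm is clear, so I hand in.

```bash
python3 -c "
from bench import r
print(r.hand_in())"
```

```text
the job is handed in; nothing more can be done
None
```

I pushed the ring's tab about 48° around its arc with the shut fingertips until the pointer was at the slim tall pin. Then I pressed the grey box's lamp button to its stop, let it come up, and handed the job in at about 9 s.

- **Pointer:** before the press it measured about 71–72° against the pin's 72.3°, so within about 1° (limit about 3°). Individual readings scattered from 70.7° to 72.0°. The last picture shows it unchanged.
- **Button:** the force was 4.3 N with the button nearly down. One further step took it to 34 N against the stop, well above the 5 N needed and close to the 40 N limit set for the arm and gripper body. The last picture shows the button up.
- **Surroundings:** the dish, jar and cap looked undisturbed and the arm was clear. I did not check the other things on the bench in the last picture, but the arm never came near them.

The hand-in gave no verdict.

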